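Ready the sample rack on a sprung feeder lane

ROBOT

A 7-joint arm with a two-finger parallel gripper is mounted at the origin on the work surface. World frame = base frame: x ahead of the robot, y to its left, z up, the work surface at z = 0. Lengths are in m, angles in rad, forces in N, time in s.
With the tool pointing down it reaches from about 0.4 to 0.85 m from the base axis. Payload 10.4 kg.
Tool frame: the origin (TCP) lies midway between the tips of the shut fingers; the grasp point (between the pads) lies 19 mm behind it; z points along the fingers, y is the line along which they close (so a half turn about z gives the same grasp; the last joint's range is limited). The gripper opens to 85 mm and grips with 20 to 120 N. Pads are 22 mm wide; open, the fingers measure 114 mm over their backs; the gripper's body (76 mm by 85 mm) begins 54 mm behind the grasp point. The pads swing forward as they close: fully open they stand 13 mm farther back than shut.
Start: joints at [1.102, 0.332, -0.065, 1.46, 0.022, 1.35, -0.088], TCP at [0.27, -0.564, 0.201] pointing down, gripper open.
Joint ranges: [-2.6, 2.6], [-0.5, 2.12], [-1.47, 1.34], [0.16, 2.42], [-1.27, 4.41], [0.06, 2.06], [-2.6, 2.6]. Speed limits (rad/s): [2.22, 2.22, 2.79, 2.79, 3.14, 3.14, 3.14].

INTERFACE

Orientations are given as a unit quaternion [x, y, z, w].
In Python, from workcell import get_obs, camera, camera_params, hand_in gives the robot as it stands.
- The arm moves only by the tool carry_out, never from a script. Its argument "commands" is a list that holds one entry, the list of rows, each a list of 6 numbers: the shift along the tool's x, y, z in units of 40 mm (1.0 is 40 mm), then the turn, a rotation vector about the tool's x, y, z in units of 6 degrees (1.0 is 6 degrees). In form: [[[x, y, z, ax, ay, az], ...]]. A call has 1 to 20 rows; each row shifts and turns the commanded pose from where the row before left it, along the tool's axes as they then stand; what a row does not reach is not made up. A row lasts 1/12 s, in which the tool goes at most 41.7 mm and 7.16 degrees, less where a joint would pass 70% of its speed; a pose out of reach is approached as far as the arm can. A call is refused whole if a number of a shift passes 1 or a number of a turn 1, either way. A call with a gripper value outside its range is refused whole. "hand" is the closure, from -1 (fully open) to 1 (shut), set as the call begins (left out, the last holds). The fingers move at their own pace and stop on an object; "force" is the grip in N (left out, the last holds). Time passes only in rows, so rows that do not move let the fingers close. It gives the time, the measured TCP pose, the force, the opening and the grip force at its end, in the units of the state.
- get_obs(): the state, without advancing time (a new reading comes with each control period).
- camera(name): name is "scene" or "top"; returns the picture (420x560x3 uint8, red, green, blue); there is no depth.
- camera_params(name): a dict with "mtx" (3x3 intrinsics, pixels), "k1" (the pictures are not rectified: a ray, as slopes to the right and down, at radius r is drawn at 1 + k1 r^2 times it, then the intrinsics apply), "R" (3x3) and "t" (3): a world point X has camera coordinates R X + t. Camera axes: x right, y down, z forward; pixel columns grow to the right and rows downward; lengths in m; the calibration is good to about 2 mm. A picture is of the moment at which its call begins. camera_params takes no time and is no camera call.
- hand_in(): hands the job in; it is judged then, once.
The state is a dict: "clock": time; "joint_pos": joint angles; "joint_velocities": joint speeds; "tau": joint torques, N m; "position": TCP position; "ee_rot": TCP orientation; "ft_force": force on the tool from outside, world axes, zero at the start; "torque": the same for the moment, N m; "grip_width": opening from 0.0 (shut) to 1.0 (fully open); "grasp_force": force on a finger pad.
Only numpy, scipy, OpenCV 4.12 (cv2) and the standard library are available. Lean on these libraries where they do the work, as an engineer would, in place of code of your own. Each camera call takes 0.05 s, during which the arm holds its last target. There are 200 camera calls.

TASK

Ready the feeder lane that carries the green-capped sample tubes: with the fingertips, push its blue push plate away from you until the carriage reaches the end of its travel, then let go so that it springs back and its stop pin latches it at mid position. Do not grip or lift anything: the racks stay seated in their carriages, the pins work by themselves without being touched, the lane with the red-capped tubes stays latched as it is, and the other things on the bench are left alone.

Things in the scene. Friction and masses are not known exactly. Their poses are not given: they have to be found in the camera images.
- green_lane: Rack feeder lane fixed to the bench: aluminium base plate 280 x 115 x 10 mm with two white rails. Origin under the plate on the carriage's centre line, halfway along (the plate spans y -45 to +70). +x of the lane is the push direction, away from the robot (yaw within 0.25 rad). The pin's bracket is on its +y side. The lane to work on, carrying the green-capped rack; carriage starts forward.
- green_push (a point): Front face of the green lane's upright blue push plate, on the centre line, 70 mm above the bench. Moves with the carriage. Its x axis is the push direction (horizontal, the lane's +x). The plate is 64 mm wide (along y), 8 mm thick, top edge 90 mm above the bench; nothing stands in front of it. The rack pocket begins 36 mm behind its face; tube tops are 102 mm above the bench.
- green_slide (a joint): Green carriage travel along lane +x, m: 0 forward (start), 0.078 end stop, about 0.040 latched. A spring returns it with 2.5 N at 0 to 8 N at the end stop; damping 20 N per m/s; up to 2 N more as its yellow tooth lifts the pin (0.01 to 0.04). Past about 0.042 the pin has dropped behind the tooth: let go there, it returns and is caught at 0.040 within 0.5 s. Let go before 0.034, it returns to 0.
- green_pin (a joint): Height of the green lane's red-headed sprung stop pin in m: 0 down, up to 0.011 while the tooth passes under it. It works by itself.
- green_pinhead (a point): Top of the red head (16 mm across) of the green lane's stop pin, 34 mm ahead of the lane's origin along lane x, 52 mm to lane +y, 81 mm above the bench when down. Not to be touched.
- green_seat (a point): Centre of the floor of the green carriage's rack pocket (130 x 54 mm, walls 18 mm high), 19 mm above the bench, 101 mm behind the push face along lane x.
- green_rack: A loose black rack, 124 x 44 x 50 mm, with five clear tubes in green caps (83 mm overall, about 0.16 kg), sitting in the carriage pocket of the green lane. Origin: centre of its underside; it stands 19 mm above the bench. Must stay seated: do not lift or tip it.
- red_lane: The other feeder lane, built the same as the green one (origin and axes as there), with the red-capped rack; its carriage is already latched at mid position and must be left so.
- red_slide (a joint): Travel of the red lane's carriage, as for green_slide; starts latched at about 0.040.
- red_pinhead (a point): Top of the red lane's stop pin, placed as on the green lane. Not to be touched.
- red_seat (a point): Centre of the floor of the red carriage's rack pocket, 19 mm above the bench.
- red_rack: A loose black rack, 124 x 44 x 50 mm, with five clear tubes in red caps (83 mm overall, about 0.16 kg), sitting in the carriage pocket of the red lane. Origin: centre of its underside; it stands 19 mm above the bench. Must stay seated: do not lift or tip it.
- reagent_bottle: Bystander between the lanes: white bottle with blue cap, 48 mm across, 95 mm high. Origin: centre of underside (as for all bystanders).
- amber_jar: Bystander between the lanes: amber jar, 48 mm across, 60 mm high.
- empty_rack: Bystander on the right: empty black rack, 110 x 70 x 45 mm.
- beaker: Bystander on the left: glass beaker, 68 mm across, 85 mm high.
- tip_box: Bystander on the left: clear pipette tip box with orange lid, 122 x 87 x 62 mm.
- wash_bottle: Bystander on the right: white bottle with red cap, 60 mm across, 130 mm high.
Mind the look-alikes: they are no part of the job. Leave any purple or yellow look-alike of the red_rack alone.

How it is judged:
By the outcome, as a careful person would: the job done as asked, in the order asked, and still so for the second after the job is handed in, with the robot touching nothing.
It also fails if it takes over 38 s, if anything falls off the work surface, if the arm or the gripper's body presses on something with over 40 N, if the wrist force passes 120 N, or if a joint passes its speed limit or range.

## Working session

There is one attempt and no reset: what is moved stays moved. The work goes in short steps, Python scripts to look and compute and a tool call to move; the robot and the scene stay as the last step left them, time stands still between calls to the robot, and variables do not carry over. Pictures are saved under pics/ and viewed, at most 10 in all, crops included, and the job is handed in when it is done.

Besides the shell and the picture viewer there is one more tool, called after ">>>" as a command line: name --argument value ..., lists and objects as JSON in quotes. carry_out: Moves the arm, as the interface text tells. Its arguments: {"type":"object","properties":{"commands":{"type":"array"},"hand":{"type":"number"},"force":{"type":"number"}},"required":["commands"]}

```bash
mkdir -p pics; ls; cat > h.py <<'E'
import numpy as np, cv2
from workcell import *
def ray(name,u,v):
    p=camera_params(name);K=np.array(p["mtx"]);R=np.array(p["R"]);t=np.array(p["t"])
    s=cv2.undistortPoints(np.array([[[u,v]]],float),K,np.array([p["k1"],0,0,0,0.]))[0,0]
    return -R.T@t, R.T@np.array([s[0],s[1],1])
def on(name,u,v,z):
    c,d=ray(name,u,v); return c+d*(z-c[2])/d[2]
def tri(u1,v1,u2,v2):
    c,d=ray("top",u1,v1);e,f=ray("scene",u2,v2)
    s=np.linalg.lstsq(np.c_[d,-f],e-c,rcond=None)[0]
    a,b=c+s[0]*d,e+s[1]*f; return (a+b)/2,np.linalg.norm(a-b)
E
python3 - <<'E'
from h import *
for n in("top","scene"):
    cv2.imwrite(f"pics/{n}0.png",camera(n)[:,:,::-1]); print(n,camera_params(n))
print(get_obs())
E
```

```text
pics
top {'mtx': array([[527.31582456,   0.        , 285.13925595],
       [  0.        , 527.31582456, 205.75890173],
       [  0.        ,   0.        ,   1.        ]]), 'k1': 0.03496710914076514, 'R': array([[ 0.00936193, -0.99983943,  0.01527941],
       [-0.9863038 , -0.01174936, -0.16451981],
       [ 0.16467292, -0.01352992, -0.98625543]]), 't': array([-0.00943754,  0.58470679,  1.44030104])}
scene {'mtx': array([[533.98843495,   0.        , 279.35821928],
       [  0.        , 533.98843495, 207.04695718],
       [  0.        ,   0.        ,   1.        ]]), 'k1': -0.08931396661525944, 'R': array([[-0.19559782,  0.98065411,  0.00768224],
       [ 0.7709289 ,  0.15859911, -0.61685894],
       [-0.60614365, -0.11473381, -0.78703623]]), 't': array([ 0.11176579, -0.3918524 ,  1.94204711])}
{'clock': 0.1, 'joint_pos': array([ 1.10239279,  0.33279326, -0.06466999,  1.46085198,  0.02161129,
        1.34987197, -0.08852664]), 'joint_velocities': array([-0.00068643, -0.00313127,  0.001124  , -0.00135316, -0.00059401,
       -0.0003938 ,  0.00034475]), 'tau': array([ 2.79111526e-03, -6.26744270e+01,  5.01522899e-02, -3.92431176e+01,
        1.63958338e-02,  6.95676441e-03, -7.15282681e-05]), 'position': array([ 0.26931067, -0.56360188,  0.20060761]), 'ee_rot': array([ 9.75263600e-01,  2.21044189e-01, -1.72333875e-04, -5.89885412e-04]), 'ft_force': array([ 0.25948639, -0.42877376, -0.82036209]), 'torque': array([ 0.00055805, -0.02494271,  0.01596059]), 'grasp_force': 0.0, 'grip_width': 0.9979197709712092}
```

View pics/top0.png

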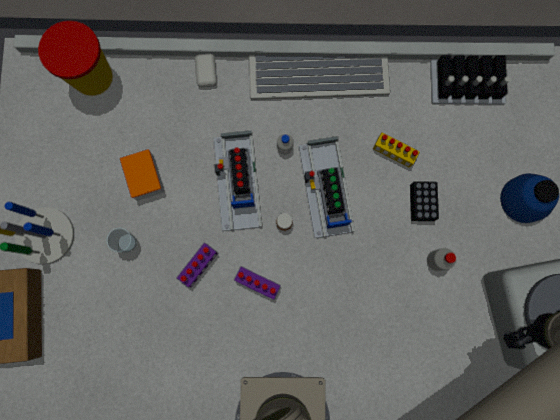

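View pics/scene0.png

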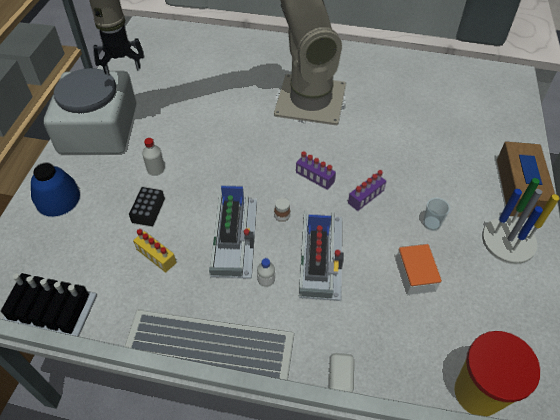

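The top view shows the green-capped rack in the lane at about (330,188), with its blue plate at (338,222). The red-capped lane is at (238,182), with its plate at (241,200). In the scene view the green lane is at (232,230) and its plate at (232,193); the red lane is at (320,255).

Candidates in the top view are lane (330,188), lane (238,182), and the loose purple (198,265), purple (258,283) and yellow (397,149) racks. Only (330,188) is a lane with green caps and a forward carriage. I'll confirm that in an enlarged crop and measure it.

```bash
python3 - <<'E'
from h import *
t=cv2.imread("pics/top0.png");s=cv2.imread("pics/scene0.png")
a=cv2.resize(t[125:245,290:365],None,fx=5,fy=5,interpolation=cv2.INTER_CUBIC)
b=cv2.resize(s[175:285,200:275],None,fx=5,fy=5,interpolation=cv2.INTER_CUBIC)
b=cv2.copyMakeBorder(b,0,50,0,0,cv2.BORDER_CONSTANT)
cv2.imwrite("pics/crop.png",np.hstack([a,b]))
def blobs(im,lo,hi,box,mn=6):
    x0,y0,x1,y1=box; m=cv2.inRange(cv2.cvtColor(im[y0:y1,x0:x1],cv2.COLOR_BGR2HSV),lo,hi)
    n,l,st,c=cv2.connectedComponentsWithStats(m)
    out=[]
    for i in range(1,n):
        if st[i,4]>=mn:
            p=np.argwhere(l==i)[:,::-1].astype(np.float32)
            out.append((c[i]+[x0,y0],st[i,4],cv2.boxPoints(cv2.minAreaRect(p))+[x0,y0]))
    return out
np.set_printoptions(precision=1,suppress=True)
for nm,im,box in(("top",t,(290,125,365,245)),("scene",s,(200,175,275,285))):
    for k,lo,hi in(("blue",(105,120,50),(125,255,255)),("green",(50,100,50),(85,255,255)),("red",(0,140,80),(8,255,255))):
        for o in blobs(im,lo,hi,box): print(nm,k,o[0],o[1],o[2].ravel())
E
```

```text
top blue [338.3 221.1] 122 [326.4 216.1 349.5 212.2 351.5 223.9 328.3 227.8]
top green [331.1 170.3] 26 [327.8 169.6 332.6 167.2 334.6 171.2 329.8 173.6]
top green [332.5 178.3] 30 [330. 176. 335. 176. 335. 181. 330. 181.]
top green [333.9 187. ] 30 [330.  186.  335.2 183.4 337.6 188.2 332.4 190.8]
top green [335.5 195.4] 31 [333. 193. 338. 193. 338. 198. 333. 198.]
top green [337.3 203.9] 31 [335. 201. 340. 201. 340. 207. 335. 207.]
top red [311.6 173. ] 16 [310. 171. 313. 171. 313. 175. 310. 175.]
scene blue [232.1 192.9] 288 [221. 186. 242. 186. 242. 204. 221. 204.]
scene blue [265.2 262.7] 60 [262. 258. 269. 258. 269. 267. 262. 267.]
scene green [228.4 211.5] 132 [224.6 227.8 227.2 194.8 232.2 195.2 229.7 228.2]
scene red [246.  231.3] 20 [243. 231. 246. 228. 249. 231. 246. 234.]
```

View pics/crop.png

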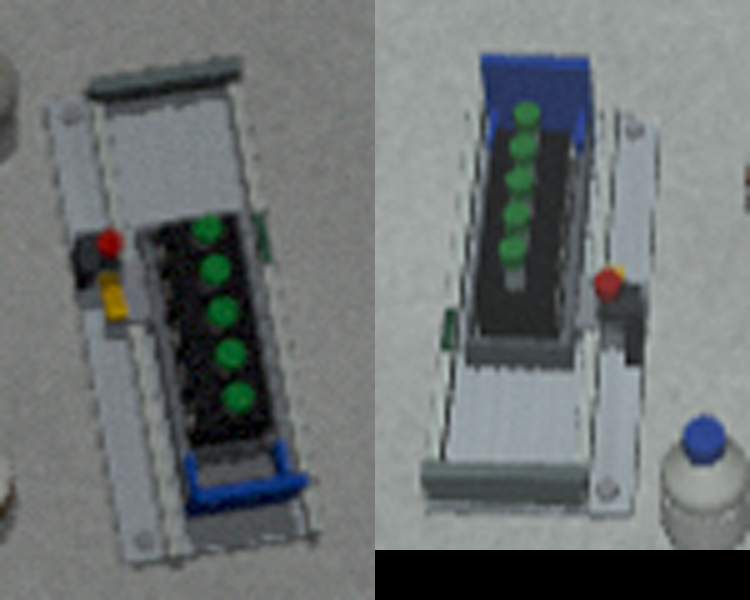

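The crop confirms it: five green caps, carriage forward, and the plate at the robot end (top view about 328–351, 222–226). The red pin head is on the +y side at (311.6,173). Next I'll triangulate the plate's top edge, the pin head and the caps' line for yaw.

```bash
python3 - <<'E'
from h import *
np.set_printoptions(precision=4,suppress=True)
f=lambda U,V,x,y:(x+(U+.5)/5-.5,y+(V+.5)/5-.5)
R=(*f(308,487,290,125),*f(482-375,56,200,175)); L=(*f(190,504,290,125),*f(590-375,59,200,175))
pr,er=tri(*R);pl,el=tri(*L);print("edge R",pr,er,"L",pl,el,np.linalg.norm(pr-pl),"mid",(pr+pl)/2)
e=pl-pr;print("yaw edge",np.arctan2(-e[0],e[1]))
print("plane .09",on("top",*R[:2],.09),on("top",*L[:2],.09),on("scene",*R[2:],.09),on("scene",*L[2:],.09))
print("pin",tri(311.6,173,246,231.3))
T=[(331.1,170.3),(332.5,178.3),(333.9,187),(335.5,195.4),(337.3,203.9)]
P=np.array([on("top",*c,.102) for c in T]);print(P)
d=np.polyfit(P[:,0],P[:,1],1);print("yaw caps",np.arctan(d[0]))
S=[(527,113),(523,146),(519,179),(516,214),(512,249)]
for c,s in zip(T[::-1],S): print(tri(*c,*f(s[0]-375,s[1],200,175)))
# base-plate left edge in top: far-left corner, near-left corner
print("plate edge",on("top",*f(46,105,290,125),.01),on("top",*f(125,562,290,125),.01),on("top",*f(318,540,290,125),.01))
o=get_obs();from scipy.spatial.transform import Rotation as Q
print(o["position"],Q.from_quat(o["ee_rot"]).as_matrix())
E
```

```text
edge R [ 0.5352 -0.1835  0.0879] 0.0008973633921603878 L [ 0.5251 -0.1196  0.0886] 0.0008371819100450342 0.06467384576463554 mid [ 0.5302 -0.1515  0.0882]
yaw edge 0.1561382177690524
plane .09 [ 0.535  -0.1836  0.09  ] [ 0.5249 -0.1191  0.09  ] [ 0.5369 -0.1824  0.09  ] [ 0.5263 -0.1197  0.09  ]
pin (array([ 0.6735, -0.0753,  0.0781]), np.float64(0.0013125240544454354))
[[ 0.6763 -0.1281  0.102 ]
 [ 0.6539 -0.1319  0.102 ]
 [ 0.6295 -0.1356  0.102 ]
 [ 0.6062 -0.1398  0.102 ]
 [ 0.5827 -0.1446  0.102 ]]
yaw caps 0.17220426374391545
(array([ 0.5825, -0.1436,  0.1017]), np.float64(0.0021548477862999))
(array([ 0.6062, -0.1393,  0.1015]), np.float64(0.0012075420153712848))
(array([ 0.6295, -0.1353,  0.1016]), np.float64(0.0007407914895638747))
(array([ 0.6538, -0.1311,  0.1017]), np.float64(0.0016235951601003375))
(array([ 0.6766, -0.1275,  0.1003]), np.float64(0.0016197707689681454))
plate edge [ 0.7718 -0.0424  0.01  ] [ 0.5013 -0.0892  0.01  ] [ 0.5153 -0.2003  0.01  ]
[ 0.2693 -0.5636  0.2006] [[ 0.9023  0.4312 -0.0006]
 [ 0.4312 -0.9023  0.0011]
 [-0.0001 -0.0012 -1.    ]]
```

The yaw is 0.172 rad and the face centre is at (0.530,-0.1515), with the top edge measured at about 0.088. The end position of the face is about (0.607,-0.138). I'll shut the fingers, turn +15.7° about tool z, then travel at z = 0.2 to a staging point 60 mm in front of the plate.

>>> carry_out --commands '[[[0,0,0,0,0,0.875],[0,0,0,0,0,0.875],[0,0,0,0,0,0.875],[0.4,-0.53,0,0,0,0],[0.4,-0.53,0,0,0,0],[0.4,-0.53,0,0,0,0],[0.4,-0.53,0,0,0,0],[0.4,-0.53,0,0,0,0],[0.4,-0.53,0,0,0,0],[0.4,-0.53,0,0,0,0],[0.4,-0.53,0,0,0,0],[0.4,-0.53,0,0,0,0],[0.4,-0.53,0,0,0,0],[0.4,-0.53,0,0,0,0],[0.4,-0.53,0,0,0,0],[0.4,-0.53,0,0,0,0],[0.4,-0.53,0,0,0,0],[0.4,-0.53,0,0,0,0],[0.4,-0.53,0,0,0,0],[0,0,0,0,0,0]]]' --hand 1 --force 40

```text
clock: 1.77
position: [0.4662, -0.1806, 0.2012]
ee_rot: [0.996, 0.089, 0.0, -0.001]
ft_force: [0.5, 0.1, -0.2]
grip_width: -0.001
grasp_force: 0.0
```

```bash
cat > w.py <<'E'
from h import *
from scipy.spatial.transform import Rotation as Q
np.set_printoptions(precision=4,suppress=True)
o=get_obs();M=Q.from_quat(o["ee_rot"]).as_matrix();p=o["position"]
u=np.array([np.cos(.172),np.sin(.172),0]);F=np.array([.530,-.1515,.055])
print(o["clock"],p,M[:,0],M[:,2],o["ft_force"],o["grip_width"])
print("yaw err",np.arctan2(M[1,0],M[0,0])-.172,"ahead of start face",(p-F)@u,"lateral",(p-F)@[-u[1],u[0],0])
print("to stage(units)",M.T@(F-.06*u-p)/.04)
E
python3 w.py
```

```text
1.7667 [ 0.4662 -0.1806  0.2012] [0.9842 0.1769 0.001 ] [ 0.0007  0.0018 -1.    ] [ 0.4944  0.0878 -0.171 ] -0.0010383134110074242
yaw err 0.005864397827887863 ahead of start face -0.0678491149818763 lateral -0.01772433962344696
to stage(units) [ 0.1953 -0.436   3.6566]
```

>>> carry_out --commands '[[[0.02,-0.05,0.4,0,0,0.055],[0.02,-0.05,0.4,0,0,0],[0.02,-0.05,0.4,0,0,0],[0.02,-0.05,0.4,0,0,0],[0.02,-0.05,0.4,0,0,0],[0.02,-0.05,0.4,0,0,0],[0.02,-0.05,0.4,0,0,0],[0.02,-0.05,0.4,0,0,0],[0.03,-0.04,0.45,0,0,0],[0,0,0,0,0,0],[0,0,0,0,0,0]]]'

```text
clock: 2.68
position: [0.4679, -0.1673, 0.0548]
ee_rot: [0.997, 0.083, -0.001, -0.0]
ft_force: [0.7, -0.2, 0.0]
grip_width: 0.0
grasp_force: 0.0
```

```bash
python3 w.py; python3 - <<'E'
from h import *
t=camera("top")[:,:,::-1];s=camera("scene")[:,:,::-1]
cv2.imwrite("pics/pre.png",np.hstack([cv2.resize(t[125:275,270:390],None,fx=3.3,fy=3.3),cv2.resize(s[130:280,190:310],None,fx=3.3,fy=3.3)]))
E
```

```text
2.6833 [ 0.4679 -0.1673  0.0548] [ 0.9864  0.1646 -0.0018] [-0.0019  0.0008 -1.    ] [ 0.6744 -0.2268  0.035 ] 0.00034214870713369965
yaw err -0.006613471419415734 ahead of start face -0.06387340923433542 lateral -0.004967147438689853
to stage(units) [ 0.096  -0.1248 -0.0045]
```

View pics/pre.png

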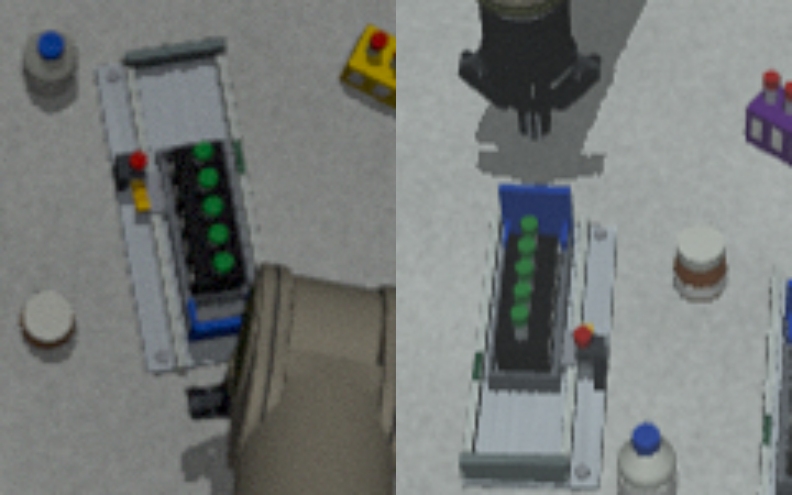

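Fingers are shut and centred in front of the plate with clear space. The plate and tubes clear the gripper, and the pin is well away. Now I'll approach and begin the push.

>>> carry_out --commands '[[[0.2,-0.06,0,0,0,0.06],[0.2,-0.06,0,0,0,0],[0.2,0,0,0,0,0],[0.2,0,0,0,0,0],[0.2,0,0,0,0,0],[0.1,0,0,0,0,0],[0.1,0,0,0,0,0],[0.1,0,0,0,0,0],[0.1,0,0,0,0,0],[0.1,0,0,0,0,0],[0.1,0,0,0,0,0],[0.1,0,0,0,0,0],[0,0,0,0,0,0]]]'

```text
clock: 3.87
position: [0.5348, -0.1519, 0.0551]
ee_rot: [0.997, 0.079, -0.001, -0.0]
ft_force: [-4.2, 0.8, 1.5]
grip_width: 0.001
grasp_force: 2.2
```

```bash
python3 w.py
```

```text
3.8667 [ 0.5348 -0.1519  0.0551] [ 0.9874  0.1582 -0.0016] [-0.0016  0.     -1.    ] [-4.2305  0.7769  1.4924] 0.0011449439728590594
yaw err -0.013121336653058147 ahead of start face 0.004626516086282009 lateral -0.0012334045234286438
to stage(units) [-1.6159 -0.0096  0.0039]
```

>>> carry_out --commands '[[[0.1,0,0,0,0,-0.06],[0.1,0,0,0,0,-0.06],[0.1,0,0,0,0,0],[0.1,0,0,0,0,0],[0.1,0,0,0,0,0],[0.1,0,0,0,0,0],[0.1,0,0,0,0,0],[0.1,0,0,0,0,0],[0.1,0,0,0,0,0],[0.1,0,0,0,0,0],[0.1,0,0,0,0,0],[0.1,0,0,0,0,0],[0.1,0,0,0,0,0],[0,0,0,0,0,0]]]'

```text
clock: 5.03
position: [0.5858, -0.1433, 0.0549]
ee_rot: [0.996, 0.086, -0.001, 0.0]
ft_force: [-6.7, -1.4, 1.3]
grip_width: 0.005
grasp_force: 3.4
```

```bash
python3 w.py
```

```text
5.0333 [ 0.5858 -0.1433  0.0549] [ 0.9854  0.1704 -0.0021] [-0.0021 -0.0002 -1.    ] [-6.747  -1.3924  1.3187] 0.004967992665631922
yaw err -0.0007551538836376714 ahead of start face 0.05632579838595653 lateral -0.0015029615080606675
to stage(units) [-2.9082 -0.0354  0.0047]
```

>>> carry_out --commands '[[[0.06,0,0,0,0,0],[0.06,0,0,0,0,0],[0.06,0,0,0,0,0],[0.06,0,0,0,0,0],[0.06,0,0,0,0,0],[0,0,0,0,0,0],[0,0,0,0,0,0]]]'

```text
clock: 5.62
position: [0.597, -0.1414, 0.0549]
ee_rot: [0.996, 0.085, -0.001, -0.0]
ft_force: [-8.6, 0.1, 2.9]
grip_width: 0.001
grasp_force: 3.8
```

```bash
python3 w.py
```

```text
5.6167 [ 0.597  -0.1414  0.0549] [ 0.9854  0.1701 -0.0026] [-0.0026 -0.0002 -1.    ] [-8.5877  0.1446  2.9444] 0.0008209272293000589
yaw err -0.0010538219068741972 ahead of start face 0.0677367355506159 lateral -0.0015467293859345943
to stage(units) [-3.1934 -0.0353  0.007 ]
```

Close to the stop now (8.6 N). I'll push a few more millimetres until the force rises.

>>> carry_out --commands '[[[0.04,0,0,0,0,0],[0.04,0,0,0,0,0],[0.04,0,0,0,0,0],[0,0,0,0,0,0],[0,0,0,0,0,0]]]'

```text
clock: 6.03
position: [0.5973, -0.1415, 0.0546]
ee_rot: [0.996, 0.085, -0.006, 0.0]
ft_force: [-28.6, -0.1, 17.9]
grip_width: 0.003
grasp_force: 14.2
```

```bash
python3 w.py
```

```text
6.0333 [ 0.5973 -0.1415  0.0546] [ 0.9856  0.169  -0.0116] [-0.0116 -0.001  -0.9999] [-28.6209  -0.0908  17.8525] 0.0034968831413498365
yaw err -0.002192826175992646 ahead of start face 0.06802888853184266 lateral -0.001706512932692112
to stage(units) [-3.2007 -0.0356  0.0267]
```

The force jumped to 28.6 N with no further motion, so the carriage is at the end stop. Letting go straight back.

>>> carry_out --commands '[[[-0.5,0,0,0,0,0],[-0.8,0,0,0,0,0],[-0.8,0,0,0,0,0],[-0.6,0,0,0,0,0],[-0.4,0,0,0,0,0],[-0.3,0,0,0,0,0],[0,0,-0.4,0,0,0],[0,0,-0.5,0,0,0],[0,0,-0.5,0,0,0],[0,0.5,-0.5,0,0,0],[0,0.5,-0.5,0,0,0],[0,0.5,-0.5,0,0,0],[0,0.5,-0.5,0,0,0],[0,0.5,0,0,0,0],[0,0.5,0,0,0,0],[0,0.5,0,0,0,0],[0,0,0,0,0,0]]]'

```text
clock: 7.45
position: [0.4925, -0.3059, 0.1911]
ee_rot: [0.997, 0.083, 0.0, 0.001]
ft_force: [-0.8, -0.9, -0.4]
grip_width: -0.0
grasp_force: 0.0
```

```bash
python3 w.py; python3 - <<'E'
from h import *
t=camera("top")[:,:,::-1];s=camera("scene")[:,:,::-1]
cv2.imwrite("pics/post.png",np.hstack([cv2.resize(t[120:245,200:365],None,fx=2.4,fy=2.4,interpolation=cv2.INTER_CUBIC),cv2.resize(s[175:300,200:365],None,fx=2.4,fy=2.4,interpolation=cv2.INTER_CUBIC)]))
T0=cv2.imread("pics/top0.png")
for n,im in(("before",T0),("after",t)):
    x0,y0=290,125;m=cv2.inRange(cv2.cvtColor(np.ascontiguousarray(im[y0:245,x0:365]),cv2.COLOR_BGR2HSV),(50,100,50),(85,255,255))
    k,l,st,c=cv2.connectedComponentsWithStats(m)
    P=np.array([on("top",c[i][0]+x0,c[i][1]+y0,.102) for i in range(1,k) if st[i,4]>15]);print(n,len(P),P.mean(0))
E
```

```text
7.45 [ 0.4925 -0.3059  0.1911] [0.9861 0.1662 0.0004] [ 0.0007 -0.0019 -1.    ] [-0.8474 -0.9274 -0.3554] -0.00020670598034947015
yaw err -0.004993630534046695 ahead of start face -0.06332763286727991 lateral -0.14569363697264137
to stage(units) [ 0.0637 -3.6494  3.3966]
before 5 [ 0.62968744 -0.13607954  0.102     ]
after 5 [ 0.66606484 -0.12961793  0.102     ]
```

View pics/post.png

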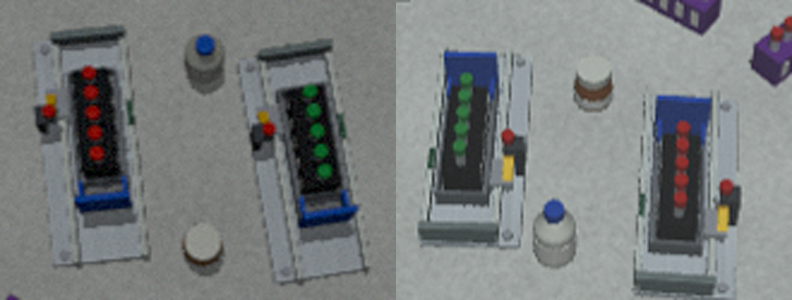

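The carriage sits at mid position, the racks moved about 37 mm from the start, the yellow tooth is past the pin exactly as on the red lane, and both racks are seated. The red lane, bottle and jar look unchanged.

```bash
python3 -c "
from workcell import *
print(hand_in())"
```

```text
the job is handed in; nothing more can be done
None
```

I pushed the green lane's carriage to its end stop and let it spring back. The final pictures show it latched at mid position, matching the red lane; the job is handed in, and no verdict was shown.

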